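# Bring up the air line at the switch boxes

## Robot

A 6-joint arm with a two-finger parallel gripper is mounted at the origin on the work surface. World frame = base frame: x ahead of the robot, y to its left, z up, the work surface at z = 0. Lengths are in m, angles in degrees, forces in N, time in s.
With the tool pointing down it reaches from about 0.375 to 0.75 m from the base axis. Payload 9 kg.
Tool frame: the origin (TCP) lies where the fingers leave the gripper's body, on its centre line; the fingertips stand 73 mm ahead of it and the grasp point (between the pads) lies 54 mm ahead of it (robot.tip_reach is the distance from the TCP to the fingertips, in m); z points along the fingers, y is the line along which they close (so a half turn about z gives the same grasp; the last joint's range is limited). The gripper opens to 85 mm and grips with 20 to 120 N. Pads are 22 mm wide; open, the fingers measure 114 mm over their backs; the gripper's body (76 mm by 85 mm) begins 54 mm behind the grasp point. The pads swing forward as they close: fully open they stand 13 mm farther back than shut.
Start: joints at [51.297, 5.964, 5.575, 89.605, 0, 77.527], TCP at [0.265, 0.538, 0.304] pointing down, gripper open.
Joint ranges: [-171.21, 171.21], [-48.23, 106.86], [-62.78, 66.21], [-105.2, 120.99], [-86.42, 89.51], [-180, 180]. Speed limits (degrees/s): [127.2, 127.2, 147.25, 180, 180, 180].

## Interface

Orientations are given as [roll, pitch, yaw] about the fixed x, y, z axes, in that order (R = Rz(yaw) Ry(pitch) Rx(roll)).
In Python, from plant import robot gives the robot as it stands. Calls block until the motion is done:
- robot.move_pose(position, orientation): joint-space move of the TCP to a pose.
- robot.line_to(position, vel=0.15, rotation=None, guard=None): straight line of the TCP; rotation=None keeps the orientation; vel is the mean speed in m/s. With guard (N) it stops when the force on the tool has changed by that much, and returns True; else False.
- robot.goto_joints(angles): joint-space move.
- robot.set_gripper(opening): finger opening in m; the grip force is fixed at half the most; returns when the fingers have stopped.
- robot.pause(seconds).
- robot.ik(position, orientation): joint angles nearest the present ones, or None.
- robot.observe(): the state.
- robot.grab_frame(name): name is "side" or "top"; returns the picture (420x560x3 uint8, blue, green, red); there is no depth.
- robot.get_calibration(name): a dict with "vertical_fov" (degrees; the focal length in pixels is half the picture's height over the tangent of half this angle, whatever the lens; pixels are square), "cx", "cy" (the principal point, pixels), "rvec" (rotation vector, rad) and "tvec" (3), from world to camera coordinates, as OpenCV has them. Camera axes: x right, y down, z forward; pixel columns grow to the right and rows downward; lengths in m; the calibration is good to about 2 mm. A picture is of the moment at which its call begins. get_calibration takes no time and is no camera call.
A pose or a line that the arm cannot do raises robot.IKError and nothing moves.
- robot.job_done(): hands the job in; it is judged then, once.
The state is a dict: "time": time; "q": joint angles; "qvel": joint speeds; "joint_torque": joint torques, N m; "tool_pos": TCP position; "tcp_rot": TCP orientation; "ft_force": force on the tool from outside, world axes, zero at the start; "torque": the same for the moment, N m; "gripper_width": finger opening in m; "gripper_force": force on a finger pad.
Only numpy, scipy, OpenCV 4.12 (cv2) and the standard library are available. Lean on these libraries where they do the work, as an engineer would, in place of code of your own. Each camera call takes 0.05 s, during which the arm holds its last target. There are 200 camera calls.

## Task

Bring up the tyre air line from the three loose switch boxes on the bench, pressing with the closed fingertips: first tip the see-saw rocker right over by pressing its raised end down, then push the round mushroom knob fully home, and last press the flat square key fully down and keep it down: finish while still holding the key pressed. Do not press the knob or the key before its turn, lift or shift none of the boxes, and leave everything else on the bench where it lies.

Things in the scene. Friction and masses are not known exactly. Their poses are not given: they have to be found in the camera images.
- rocker_box: grey switch box, a 84 x 64 x 50 mm housing (0.7 kg, on rubber feet, stands loose on the bench). Origin: centre of its underside, on the bench; z up, x along its 84 mm length. Its top face is 50 mm above the bench. This one carries the see-saw rocker, lengthwise along the box's x.
- rocker (a joint): see-saw rocker on rocker_box: black paddle 60 x 30 x 8 mm, pivot across the middle of the box 66 mm above the bench. Value in rad: 0 = the box's +x end stands up (end about 17 degrees up from level), 0.60 = that end pressed fully down and the other end up. Starts at 0 to 0.06. It has no spring: it stays where it is left, and takes about 4 to 5 N at the raised end to tip over.
- rocker_high (a point): point on the top face of the rocker near its raised +x end, 24 mm along the paddle from the pivot (at the start about 77 mm above the bench); it sinks 14 mm when the rocker is tipped right over
- knob_box: grey switch box, a 84 x 64 x 50 mm housing (0.7 kg, on rubber feet, stands loose on the bench). Origin: centre of its underside, on the bench; z up, x along its 84 mm length. Its top face is 50 mm above the bench. This one carries the round mushroom knob in the middle of its top.
- knob (a joint): round mushroom push-knob on knob_box, 38 mm across. Value in m: 0 = fully out, 0.012 = fully home (end stop). It starts 0 to 3 mm in, has no spring, takes about 4 N to push and stays where it is left.
- knob_top (a point): centre of the knob's flat top, 76 mm above the bench when fully out, 64 mm when home
- key_box: grey switch box, a 84 x 64 x 50 mm housing (0.7 kg, on rubber feet, stands loose on the bench). Origin: centre of its underside, on the bench; z up, x along its 84 mm length. Its top face is 50 mm above the bench. This one carries the flat square key in the middle of its top.
- key (a joint): flat square key on key_box, 44 x 44 mm, level. Value in m: 0 = up, 0.008 = fully down (end stop). A spring pushes it back up: about 1.5 N to start, 7 N fully down.
- key_top (a point): centre of the key's flat top, 66 mm above the bench when up, 58 mm when down
- lever_a: black tyre lever lying flat between the switch boxes, 115 x 18 x 7 mm; origin under its middle, x along it. Bystander.
- lever_b: second black tyre lever, same size, lying flat further back. Bystander.
- core_remover: chrome valve core remover lying flat between the switch boxes, 79 mm long, 30 mm over its cross grip, 12 mm high; origin under its middle, x along it. Bystander.
- connector: brass-coloured pump connector lying flat, 64 x 16 x 14 mm; origin under its middle, x along it. Bystander.
- mug: white ceramic mug, 80 mm across, 92 mm high; origin at the centre of its foot. Bystander.
- gauge: round dial pressure gauge lying on its back, 62 mm across, 24 mm high, brass stem to its -x; origin at the centre of its underside. Bystander.
Mind the look-alikes: they are no part of the job. What is shaped like the key_box but green is not meant.

How it is judged (in metres and radians):
On the way, in this order (a step that is already met when the one before it is completed fails the run):
1. the rocker is tipped right over by the fingers (value of joint rocker above 0.5 rad and contact force between the fingers and rocker_box above 0.3 N), for 0.04 s.
2. the round knob is pushed home by the fingers (value of joint knob above 0.0102 m and contact force between the fingers and knob_box above 0.3 N), for 0.04 s.
3. the square key is pressed down by the fingers (value of joint key above 0.0062 m and contact force between the fingers and key_box above 1.5 N), for 0.2 s.
At the end, for the whole second after the job is handed in: The fingers still hold the square key down (6.2 of 8 mm or more, 1.5 N or more); the rocker is over (above 0.5 of 0.6 rad), the knob home (10.2 of 12 mm or more), the boxes stand flat, and boxes and bystanders are within 30 mm of where they were (all of step 3 and value of joint rocker above 0.5 rad and value of joint knob above 0.0102 m and not (distance of rocker_box from where it was at the start of the episode above 0.03 m or height (world z) of rocker_box above 0.01 m or angle between rocker_box's own z axis and vertical above 0.2 rad) and not (distance of knob_box from where it was at the start of the episode above 0.03 m or height (world z) of knob_box above 0.01 m or angle between knob_box's own z axis and vertical above 0.2 rad) and not (distance of key_box from where it was at the start of the episode above 0.03 m or height (world z) of key_box above 0.01 m or angle between key_box's own z axis and vertical above 0.2 rad) and distance of each of lever_a, lever_b, core_remover, connector, mug, gauge from where it was at the start of the episode below 0.03 m); the arm keeps its last pose, push and grip.
It fails at once if the knob is pressed before the rocker is tipped over (value of joint knob above 0.006 m and value of joint rocker below 0.48 rad).
It fails at once if the key is pressed before the knob is home or the rocker over (value of joint key above 0.003 m and (value of joint knob below 0.0095 m or value of joint rocker below 0.48 rad)).
It fails at once if a switch box is lifted 10 mm, tipped 0.2 rad or shifted 30 mm (distance of any of rocker_box, knob_box, key_box from where it was at the start of the episode above 0.03 m or height (world z) of any of rocker_box, knob_box, key_box above 0.01 m or angle between any of rocker_box, knob_box, key_box's own z axis and vertical above 0.2 rad).
It fails at once if a bystander is lifted 20 mm or moved more than 30 mm (distance of any of lever_a, lever_b, core_remover, connector, mug, gauge from where it was at the start of the episode above 0.03 m or height (world z) of any of lever_a, lever_b, core_remover, connector, mug, gauge above 0.02 m).
It also fails if it takes over 42 s, if anything falls off the work surface, if the arm or the gripper's body presses on something with over 40 N, if the wrist force passes 120 N, or if a joint passes its speed limit or range.

## Working session

There is one attempt and no reset: what is moved stays moved. The work goes in short steps, each a Python script; the robot and the scene stay as the last script left them, time stands still between calls to the robot, and variables do not carry over. Pictures are saved under pics/ and viewed, at most 10 in all, crops included, and the job is handed in when it is done.

```bash
mkdir -p pics; ls; python3 - <<'E'
from plant import robot
import cv2
for n in("top","side"):
    cv2.imwrite(f"pics/{n}0.png",robot.grab_frame(n)); print(n,robot.get_calibration(n))
o=robot.observe();print(o["time"],o["tool_pos"],o["tcp_rot"],robot.tip_reach)
E
```

```text
pics
top {'vertical_fov': 50.59631942840688, 'cx': 283.18835010714304, 'cy': 205.71352506672426, 'rvec': array([ 2.16105845, -2.11317581,  0.19753613]), 'tvec': array([-0.04091918,  0.59464063,  1.07077194])}
side {'vertical_fov': 55.8087180513673, 'cx': 277.5113015045513, 'cy': 211.82286254585662, 'rvec': array([ 2.08735769, -0.81613118,  0.39527731]), 'tvec': array([-0.44871897,  0.27882588,  0.48736229])}
0.1 [0.26504728 0.53805078 0.30319467] [-1.79932886e+02 -1.32884074e-02  1.53770000e+02] 0.0726
```

View pics/top0.png

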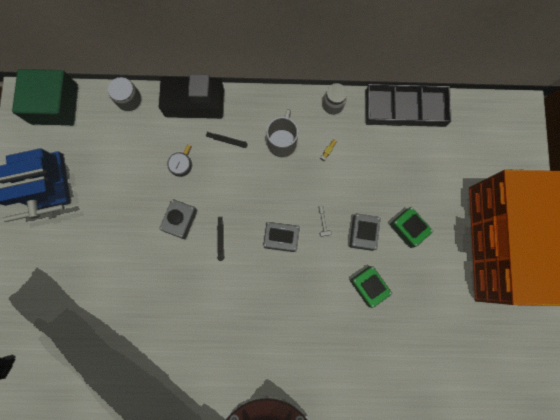

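View pics/side0.png

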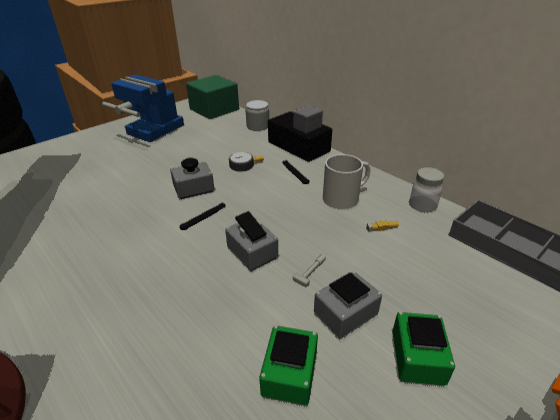

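Candidates for the square key: the grey box at top (366,231), and the green boxes at (412,227) and (372,286). The grey one fits, because green is excluded. The knob box is at (178,218) and the rocker box at (282,236). I'll confirm this in one enlarged crop.

```bash
python3 - <<'E'
import cv2,numpy as np
t=cv2.imread("pics/top0.png");s=cv2.imread("pics/side0.png")
r=lambda i,x,y,w,h,k:cv2.resize(i[y:y+h,x:x+w],None,fx=k,fy=k,interpolation=cv2.INTER_CUBIC)
a=np.hstack([r(t,256,216,50,40,5),r(t,346,210,40,40,5),r(t,158,198,40,40,5)])
b=np.hstack([r(s,215,200,70,70,4),r(s,310,265,75,70,4),r(s,165,150,50,70,4)])
w=max(a.shape[1],b.shape[1])
p=lambda i:cv2.copyMakeBorder(i,0,0,0,w-i.shape[1],0)
cv2.imwrite("pics/crop.png",np.clip(np.vstack([p(a),p(b)])*1.5,0,255).astype(np.uint8))
E
```

```text
(no output)
```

View pics/crop.png

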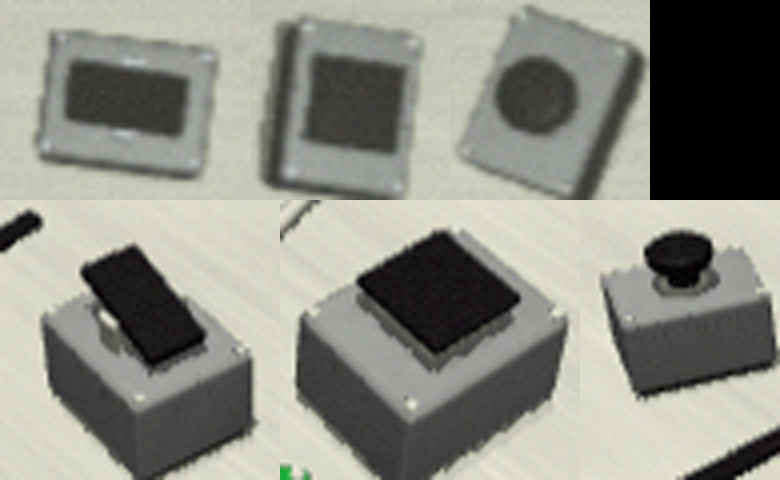

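The crop confirms a grey box with the rocker, a grey box with the square key, and a grey box with the round knob. The rocker's raised end is the upper-left one in the side view, around (242,214). Next I'll measure.

```bash
cat > h.py <<'E'
import cv2,numpy as np
from plant import robot
def cam(n):
    c=robot.get_calibration(n);f=210/np.tan(np.radians(c["vertical_fov"]/2))
    K=np.array([[f,0,c["cx"]],[0,f,c["cy"]],[0,0,1]]);R=cv2.Rodrigues(c["rvec"])[0]
    return K,R,np.array(c["tvec"])
def ray(n,p):
    K,R,t=cam(n);return -R.T@t,R.T@np.linalg.solve(K,[*p,1])
def onz(n,p,z):
    o,d=ray(n,p);return o+d*(z-o[2])/d[2]
def tri(a,b):
    P=[K@np.c_[R,t] for K,R,t in map(cam,("top","side"))]
    X=cv2.triangulatePoints(*P,np.array(a,float),np.array(b,float));return (X[:3]/X[3]).ravel()
def blob(img,xy,r,thr):
    x,y=xy;g=img.max(2)[y-r:y+r,x-r:x+r]
    cs,_=cv2.findContours((g<thr).astype(np.uint8),0,cv2.CHAIN_APPROX_NONE)
    c=min((c for c in cs if cv2.contourArea(c)>60),key=lambda c:abs(c.mean((0,1))-r).sum())
    m=cv2.moments(c);return np.array([m["m10"]/m["m00"]+x-r,m["m01"]/m["m00"]+y-r]),c.reshape(-1,2)+[x-r,y-r]
E
python3 - <<'E'
from h import *
np.set_printoptions(precision=4,suppress=True)
t=cv2.imread("pics/top0.png");s=cv2.imread("pics/side0.png")
print("cams",ray("top",(0,0))[0],ray("side",(0,0))[0])
for n,a,b,z in(("rocker",(281,236),(251,226),.068),("knob",(175,217),(190,164),.075),("key",(367,231),(350,289),.066)):
    pa,ca=blob(t,a,18,65); pb,cb=blob(s,b,20 if n!="knob" else 14,45)
    ra=cv2.minAreaRect(ca.astype(np.float32));box=cv2.boxPoints(ra)
    w=np.array([onz("top",p,z)[:2] for p in box]);e=np.diff(np.r_[w,w[:1]],axis=0)
    print(n,pa,pb,cv2.contourArea(ca),"plane",onz("top",pa,z),"tri",tri(pa,pb))
    print("  edges",np.linalg.norm(e,axis=1),"ang",np.degrees(np.arctan2(e[:,1],e[:,0])), "box px",box.round().tolist())
    # edges' side: bounding
    print("  side bbox",cb.min(0),cb.max(0))
# rocker ends: project both hypotheses into side view
pa,ca=blob(t,(281,236),18,65);box=cv2.boxPoints(cv2.minAreaRect(ca.astype(np.float32)))
K,R,tv=cam("side")
ends=sorted([(box[i]+box[(i+1)%4])/2 for i in range(4)],key=lambda p:-np.linalg.norm(p-pa))[:2]
for e in ends:
    for z in(.057,.077):
        X=onz("top",e,z);print(e,X,"->",cv2.projectPoints(X,cv2.Rodrigues(R)[0],tv,K,None)[0].ravel())
E
```

```text
cams [ 0.4033 -0.0158  1.1571] [ 0.1845 -0.4714  0.5103]
rocker [280.529  235.1716] [250.6306 226.3997] 255.5 plane [ 0.5189 -0.0224  0.068 ] tri [ 0.5204 -0.023   0.0613]
  edges [0.0304 0.0592 0.0304 0.0589] ang [ -7.8967 -98.2056 171.5743  81.8167] box px [[268.0, 239.0], [270.0, 227.0], [293.0, 231.0], [291.0, 243.0]]
  side bbox [235 212] [265 241]
knob [174.726  216.7636] [189.6021 164.3368] 168.5 plane [0.5575 0.2381 0.075 ] tri [0.5595 0.2404 0.0641]
  edges [0.0342 0.0374 0.0341 0.0372] ang [ -41.9655 -133.0395  137.7717   47.1559] box px [[165.0, 217.0], [175.0, 207.0], [185.0, 217.0], [175.0, 227.0]]
  side bbox [181 158] [197 171]
key [366.3883 230.1667] [349.3666 287.8603] 291.0 plane [ 0.5363 -0.2347  0.066 ] tri [ 0.5379 -0.2369  0.0581]
  edges [0.0442 0.0463 0.0442 0.046 ] ang [ -8.48   -96.8915 171.1098  83.1316] box px [[356.0, 238.0], [358.0, 220.0], [377.0, 223.0], [374.0, 240.0]]
  side bbox [330 273] [369 303]
[292.473  237.1622] [ 0.5157 -0.0523  0.057 ] -> [258.6113 237.1513]
[292.473  237.1622] [ 0.5137 -0.0516  0.077 ] -> [257.0084 228.6698]
[268.7973 233.2162] [0.5242 0.0068 0.057 ] -> [241.6153 220.0865]
[268.7973 233.2162] [0.522  0.0064 0.077 ] -> [240.0994 212.0622]
```

Triangulated heights come out about 8 mm low, but the top-view sizes match (59x30, 44x45, about 36 mm). The raised rocker end projects to z = 77 mm only at the +y end. Pressing the rocker there.

```bash
cat >> h.py <<'E'
def press(xy,yaw,z0,zmin,g,hop=True):
    T=robot.tip_reach;rot=[180,0,yaw]
    robot.move_pose([*xy,z0+.05+T],rot)
    robot.line_to([*xy,z0+.01+T],vel=.12)
    f0=robot.observe()["ft_force"]
    hit=robot.line_to([*xy,zmin+T],vel=.03,guard=g)
    robot.pause(.3);o=robot.observe()
    print("hit",hit,"tip",np.round(np.array(o["tool_pos"])-[0,0,T],4),"dF",np.round(np.array(o["ft_force"])-f0,1),"t",o["time"])
E
python3 - <<'E'
from h import *
import sys
d=np.array([np.cos(np.radians(82)),np.sin(np.radians(82))])
xy=np.array([.5189,-.0224])+.026*d
for y in(82,-98):print(y,robot.ik([*xy,.2],[180,0,y]))
robot.set_gripper(0)
print(robot.observe()["gripper_width"])
press(xy,82,.080,.056,15)
cv2.imwrite("pics/s1.png",robot.grab_frame("side")[120:330,130:410].repeat(2,0).repeat(2,1))
E
```

```text
82 [-13.99363689  -7.28500544 -18.37938584  78.90561959   0.
  84.00636311]
-98 [-13.99363689  -7.28500544 -18.37938584  78.90561959   0.
 -95.99363689]
0.00021749321072553167
hit True tip [0.523  0.004  0.0631] dF [-3.4  3.   9.5] t 4.6833
```

View pics/s1.png

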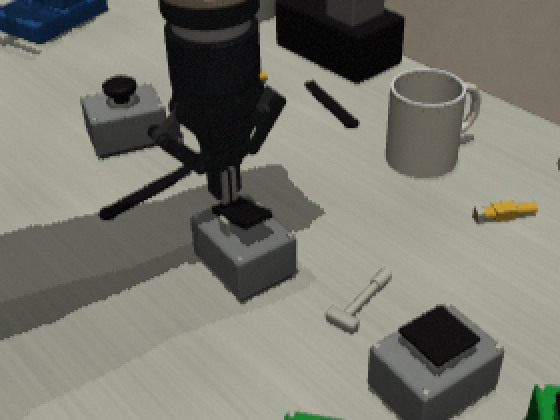

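The fingers are on the +y end (about (228,195) in the picture) and the paddle has swung, with its near end now up. I'll push a little further to be sure it's at the stop, then retract and look.

```bash
python3 - <<'E'
from h import *
p=np.array(robot.observe()["tool_pos"])
h=robot.line_to(p-[0,0,.003],vel=.02,guard=12);robot.pause(.2);o=robot.observe()
print(h,o["tool_pos"][2]-robot.tip_reach,o["ft_force"])
robot.line_to([p[0],p[1],.13+robot.tip_reach],vel=.15)
robot.move_pose([.5575,.2381,.14+robot.tip_reach],[180,0,82])
cv2.imwrite("pics/s2.png",cv2.resize(robot.grab_frame("side")[120:330,130:410],None,fx=2.5,fy=2.5))
print(robot.observe()["time"])
E
```

```text
True 0.06293388963830743 [-5.48597421  1.70370074 13.15358609]
6.7333
```

View pics/s2.png

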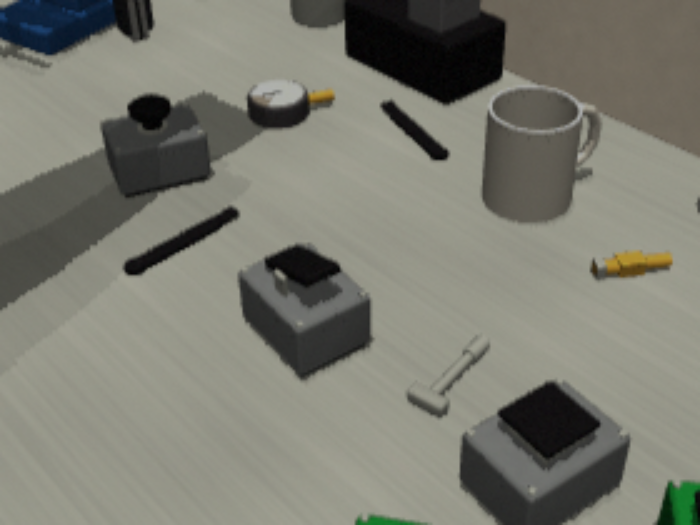

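The rocker paddle at (303,265) is now up at its near end, and the stop felt stiff: it's over. The boxes are in place. Knob next.

```bash
python3 - <<'E'
from h import *
press((.5575,.2381),82,.078,.060,15)
p=np.array(robot.observe()["tool_pos"])
h=robot.line_to(p-[0,0,.003],vel=.02,guard=10);robot.pause(.2);o=robot.observe()
print(h,o["tool_pos"][2]-robot.tip_reach,o["ft_force"])
robot.line_to([p[0],p[1],.15+robot.tip_reach],vel=.15)
robot.move_pose([.5363,-.2347,.15+robot.tip_reach],[180,0,82])
t=robot.grab_frame("top");s=robot.grab_frame("side")
cv2.imwrite("pics/s3.png",cv2.resize(np.hstack([s[140:340,160:400],t[180:380,150:310]]),None,fx=2,fy=2))
print(robot.observe()["time"])
E
```

```text
hit True tip [0.5579 0.2382 0.064 ] dF [-0.8  0.2  6.5] t 8.5417
True 0.06401289128495433 [-2.3707549  -1.59411965  7.79584737]
11.5
```

View pics/s3.png

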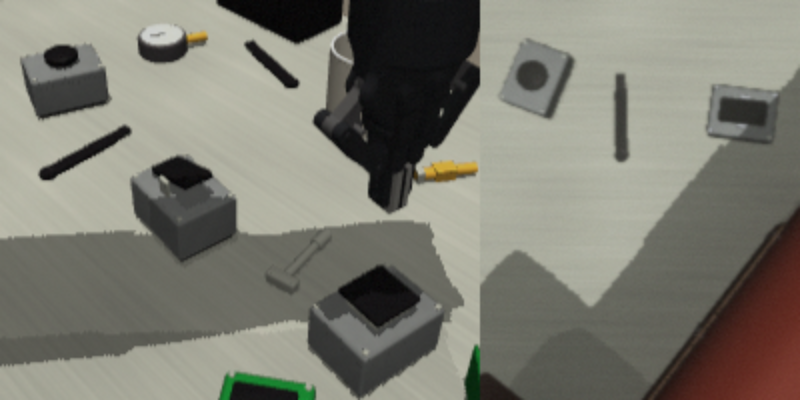

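The knob is home (tip stopped at 64.0 mm, squat cap at (60,52)), the rocker is over, and the gripper is above the key box. Now press and hold the key.

```bash
python3 - <<'E'
from h import *
press((.5363,-.2347),82,.070,.054,16)
p=np.array(robot.observe()["tool_pos"])
h=robot.line_to(p-[0,0,.003],vel=.02,guard=10);robot.pause(.5);o=robot.observe()
print(h,o["tool_pos"][2]-robot.tip_reach,o["ft_force"],o["time"])
s=robot.grab_frame("side")
cv2.imwrite("pics/s4.png",cv2.resize(s[140:340,160:420],None,fx=2.5,fy=2.5))
E
```

```text
hit True tip [ 0.5365 -0.2348  0.0581] dF [-1.8  1.4  8.4] t 13.2583
True 0.05800930679436489 [-4.35505105  2.67269642 10.65926142] 13.9667
```

View pics/s4.png

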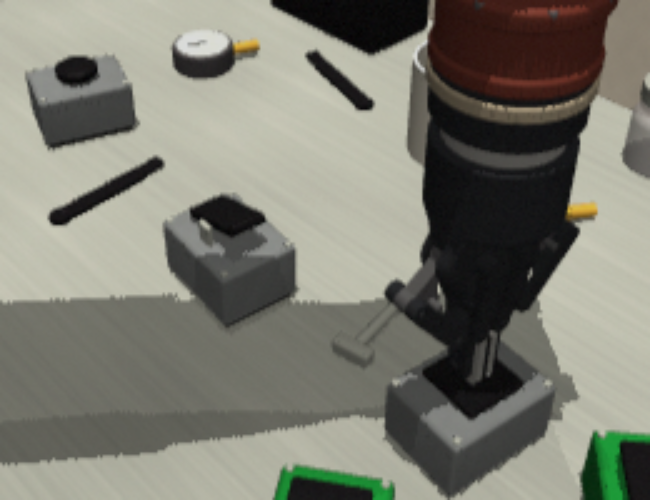

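The fingertips hold the key at 58.0 mm (end stop) with about 10 N at (480,375). The rocker is over and the knob is home, so I'm handing in.

```bash
python3 -c "
from plant import robot
print(robot.job_done())"
```

```text
the job is handed in; nothing more can be done
None
```

I tipped the rocker over, pushed the knob home and handed the job in with the fingertips still holding the key fully down; the hand-in gave no verdict.

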